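# Line up the sculptor's turntable

### The arm

A 6-joint arm with a two-finger parallel gripper is mounted at the origin on the work surface. World frame = base frame: x ahead of the robot, y to its left, z up, the work surface at z = 0. Lengths are in m, angles in degrees, forces in N, time in s.
With the tool pointing down it reaches from about 0.3 to 0.75 m from the base axis. Payload 8.5 kg.
Tool frame: the origin (TCP) lies between the finger pads; the fingertips stand 17 mm ahead of it and the grasp point (between the pads) lies 2 mm behind it; z points along the fingers, y is the direction in which the jaws open and shut (so a half turn about z gives the same grasp; the last joint's range is limited). The gripper opens to 85 mm and grips with 20 to 120 N. Pads are 22 mm wide; open, the fingers measure 114 mm over their backs; the gripper's body (76 mm by 85 mm) begins 54 mm behind the grasp point. The pads swing forward as they close: fully open they stand 13 mm farther back than shut.
Start: joints at [61.461, 21.807, 74.336, -0, 83.858, -12.336], TCP at [0.153, 0.528, 0.248] pointing down, gripper open.
Joint ranges: [-178.18, 178.18], [-50.72, 133.34], [12.68, 142.11], [-81.47, 261.47], [9.98, 163.14], [-165.26, 165.26]. Speed limits (degrees/s): [136.94, 136.94, 180, 180, 180, 180].

### API

Orientations are given as a 3x3 rotation matrix whose columns are the frame's x, y, z axes.
In Python, from rig import readout, eyes, env gives the robot as it stands.
- The arm moves only by the tool arm_command, never from a script. Its argument "rows" is text: rows parted by semicolons, each of 7 numbers parted by spaces: the closure, from 0 (fully open) to 1 (shut), then the shift along the tool's x, y, z in mm, then the turn, a rotation vector about the tool's x, y, z in degrees. In form: grip dx dy dz rx ry rz; .... A call has 1 to 5 rows; each row shifts and turns the commanded pose from where the row before left it, along the tool's axes as they then stand; what a row does not reach is not made up. A row lasts 1/12 s, in which the tool goes at most 41.7 mm and 7.16 degrees, less where a joint would pass 70% of its speed; a pose out of reach is approached as far as the arm can. A call with a gripper value outside its range is refused whole. The fingers move at their own pace and stop on an object; "squeeze" is the grip in N (left out, the last holds). Time passes only in rows, so rows that do not move let the fingers close. It gives the time, the measured TCP pose, the force and the opening at its end, in the units of the state.
- readout.observe(): the state, without advancing time (a new reading comes with each control period).
- eyes.get_image(name): name is "side" or "top"; returns the picture (400x640x3 uint8, red, green, blue); there is no depth.
- eyes.camera_model(name): a dict with "mtx" (3x3 intrinsics, pixels), "view" (4x4, takes a point from world to camera coordinates). Camera axes: x right, y up, looking along -z (the intrinsics and any distortion apply to the point x, -y, -z); pixel columns grow to the right and rows downward; lengths in m; the calibration is good to about 2 mm. A picture is of the moment at which its call begins. camera_model takes no time and is no camera call.
- env.close_job(): hands the job in, once; it reports no verdict.
The state is a dict: "time_s": time; "q": joint angles; "qvel": joint speeds; "joint_efforts": joint torques, N m; "position": TCP position; "tool_rot": TCP orientation; "ft_force": force on the tool from outside, world axes, zero at the start; "wrist_torque": the same for the moment, N m; "grip_width": finger opening in m.
Only numpy, scipy, OpenCV 4.12 (cv2) and the standard library are available. Lean on these libraries where they do the work, as an engineer would, in place of code of your own. Each camera call takes 0.05 s, during which the arm holds its last target. There are 200 camera calls.

### The job

Set the modelling turntable: push its steel pegs round with the fingertips, gripping nothing, until the pointed index mark on the wheel lines up with the one long line of the scale on the base. Turn it slowly and gently, so that the clay figure keeps standing in the middle of the wheel, do not touch the figure, and leave everything else on the table where it stands. Finish with the fingers clear of everything.

Things in the scene. Friction and masses are not known exactly. Their poses are not given: they have to be found in the camera images.
- wheel (a joint): Turning angle (rad) of the turntable's wheel, a wooden disc 232 mm in diameter, top 42 mm above the table. 0 (or any whole turns) when the index points exactly at the long line; grows counter-clockwise seen from above. Turns either way without stops (two turns), vertical axis. About 0.1 N m of bearing friction, no spring: stays where it is left.
- peg (a point): Half-way up one of six identical upright steel pegs that stand on the wheel and turn with it: 14 mm in diameter, 32 mm tall (tops 74 mm above the table), on a circle of radius 95 mm about the axis, 60 degrees apart. Seen from the index mark they lie at +/-30, +/-90 and +/-150 degrees; this point is the one at +30 (counter-clockwise).
- wheel_centre (a point): Point on the wheel's axis at the height of the wheel's top face. Its x axis points along the base's long scale line. The turntable does not shift on the table.
- index_tip (a point): Tip of the index mark, a flat black arrow lying radially on the wheel's top, 8 mm wide, pointing outward; the tip lies at the wheel's edge, 115 mm from the axis.
- target_line (a point): Where the index tip must come: 115 mm from the axis, at the height of the wheel's top, just inside the one long line of the scale (black, radial, 34 mm long, 6 mm wide). The scale is printed on the fixed white round base (310 mm diameter, 36 mm high) round the wheel; its other 23 lines are short (10 mm long, 3 mm wide), one every 15 degrees.
- figure: Clay figure of a man with a hat and a drum, 124 mm tall, at most 70 mm wide, about 0.3 kg, standing loose on the middle of the wheel and turning with it. Origin at the centre of its underside, z up. It must not be touched.
- paint_jar: Small closed paint jar, 48 mm diameter, 55 mm tall, loose on the table beside the turntable. Origin at the centre of its underside. Leave alone.
- clay_bird: Small clay bird, about 50 mm wide and 60 mm tall, loose on the table beside the turntable, on the other side from the jar. Origin at the centre of its underside. Leave alone.
- tool_mug: White mug of modelling tools, 76 mm diameter, 90 mm tall (tools up to 190 mm). Origin at the centre of its underside. Leave alone.
- water_bottle: Clear water bottle, 64 mm diameter, 200 mm tall. Origin at the centre of its underside. Leave alone.
- plate: White plate, 170 mm diameter, 18 mm high. Origin at the centre of its underside. Leave alone.
- flower_pot: Small blue pot with clay flowers, 60 mm diameter, 75 mm tall. Origin at the centre of its underside. Leave alone.
- clay_roller: Wooden clay roller, a rod 28 mm thick and 160 mm long, lying. Origin at the underside of its middle, x along it. Leave alone.
Things that resemble listed ones, but are neither listed nor needed, are in the scene too. There is more than one size of the figure; the job needs the smallest.

How it is judged:
By the outcome, as a careful person would: the job done as asked, in the order asked, and still so for the second after the job is handed in, with the robot touching nothing.
It also fails if it takes over 51 s, if anything falls off the work surface, if the arm or the gripper's body presses on something with over 40 N, if the wrist force passes 120 N, or if a joint passes its speed limit or range.

## Working session

There is one attempt and no reset: what is moved stays moved. The work goes in short steps, Python scripts to look and compute and a tool call to move; the robot and the scene stay as the last step left them, time stands still between calls to the robot, and variables do not carry over. Pictures are saved under pics/ and viewed, about 8 in all and at most 12, crops included, and the job is handed in when it is done.

Besides the shell and the picture viewer there is one more tool, called after "Emit:" as name(argument=value, ...), one argument or row to a line, values as JSON. arm_command: Moves the arm, as the interface text tells. Its arguments: {"type":"object","properties":{"rows":{"type":"string"},"squeeze":{"type":"number"}},"required":["rows"]}

```bash
mkdir -p pics; ls; python3 - <<'E'
from rig import readout, eyes
import cv2,numpy as np
for n in("top","side"):
    im=eyes.get_image(n); np.save(f"pics/{n}0.npy",im); cv2.imwrite(f"pics/{n}0.png",im[...,::-1])
    m=eyes.camera_model(n); print(n,{k:np.round(v,4).tolist() if hasattr(v,'shape') or isinstance(v,list) else v for k,v in m.items()})
s=readout.observe(); print(s)
E
```

```text
pics
top {'mtx': [[369.229, 0.0, 316.9617], [0.0, 369.229, 198.9132], [0.0, 0.0, 1.0]], 'view': [[-0.0214, -0.9998, 0.0042, -0.0254], [0.9986, -0.0211, 0.0491, -0.5489], [-0.049, 0.0052, 0.9988, -1.4019], [0.0, 0.0, 0.0, 1.0]]}
side {'mtx': [[376.1208, 0.0, 318.4091], [0.0, 376.1208, 199.0604], [0.0, 0.0, 1.0]], 'view': [[0.6849, -0.7284, 0.0168, -0.4018], [0.3917, 0.3876, 0.8345, -0.2513], [-0.6143, -0.565, 0.5508, -0.8531], [0.0, 0.0, 0.0, 1.0]]}
{'time_s': 0.1, 'q': array([ 6.14612503e+01,  2.18379399e+01,  7.43797713e+01, -3.56750575e-04,
        8.38578021e+01, -1.23354020e+01]), 'qvel': array([-0.02689745, -0.04709625, -0.17989056,  0.00760756,  0.01955481,
       -0.04204413]), 'joint_efforts': array([ 4.13704242e-03, -4.49222875e+01, -2.31653649e+01, -1.51913919e-04,
        3.68454275e-03, -2.25211585e-05]), 'position': array([0.15335822, 0.5279356 , 0.24776968]), 'tool_rot': array([[-9.60277484e-01,  2.79046168e-01, -6.24219100e-04],
       [ 2.79046730e-01,  9.60276822e-01, -1.16077468e-03],
       [ 2.75513407e-04, -1.28885209e-03, -9.99999131e-01]]), 'ft_force': array([-0.01045058,  0.25608351,  0.19994149]), 'wrist_torque': array([-0.03143286,  0.01392896,  0.01932919]), 'grip_width': 0.08536490666614564}
```

View pics/top0.png

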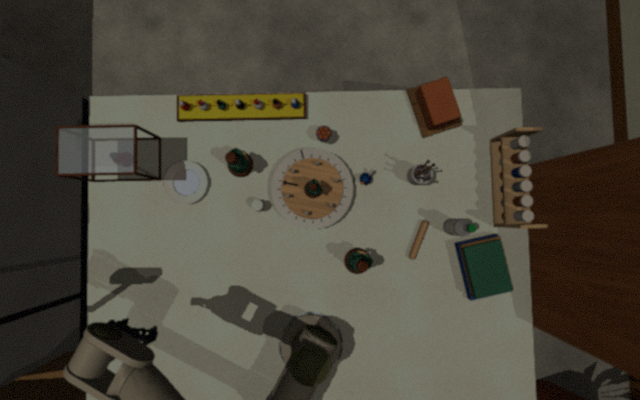

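View pics/side0.png

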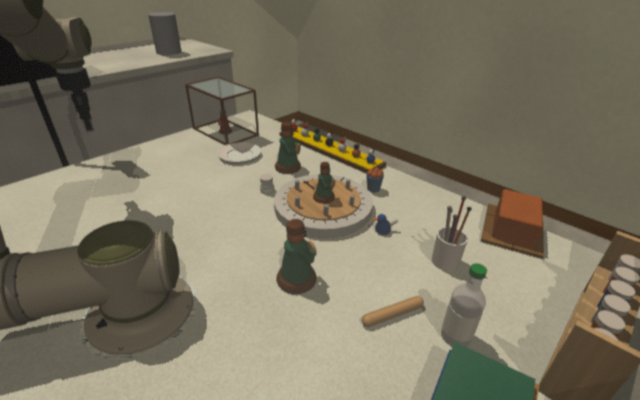

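```bash
cat > h.py <<'E'
import numpy as np,cv2
from rig import eyes
def cam(n):
    m=eyes.camera_model(n); return np.array(m["mtx"]),np.array(m["view"])
def ray(n,uv,z):
    K,V=cam(n); R,t=V[:3,:3],V[:3,3]
    d=np.linalg.solve(K,np.array([*uv,1.])); d=R.T@(d*[1,-1,-1]); c=-R.T@t
    return c+d*(z-c[2])/d[2]
def proj(n,p):
    K,V=cam(n); q=V[:3,:3]@np.array(p)+V[:3,3]; q=K@(q*[1,-1,-1]); return q[:2]/q[2]
E
python3 - <<'E'
from h import *
a=np.load("pics/top0.npy")[140:240,250:385]; b=np.load("pics/side0.npy")[150:250,260:400]
f=lambda a,w:cv2.convertScaleAbs(cv2.resize(a,None,fx=w,fy=w,interpolation=cv2.INTER_CUBIC),alpha=1.5)[...,::-1]
cv2.imwrite("pics/c1.png",f(a,5.5)[:550,:770])
cv2.imwrite("pics/c2.png",f(b,5.5)[:550,:770])
# base ellipse: bright/unsaturated ring vs table
for n,uv in(("top",(312,188)),("side",(325,200))): print(ray(n,uv,.042))
E
```

```text
[ 0.58830203 -0.01910343  0.042     ]
[ 0.57872119 -0.03455729  0.042     ]
```

View pics/c1.png

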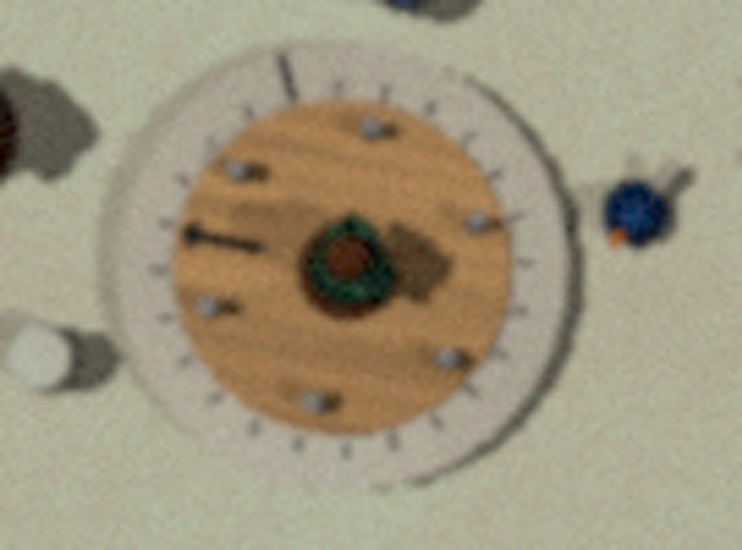

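View pics/c2.png

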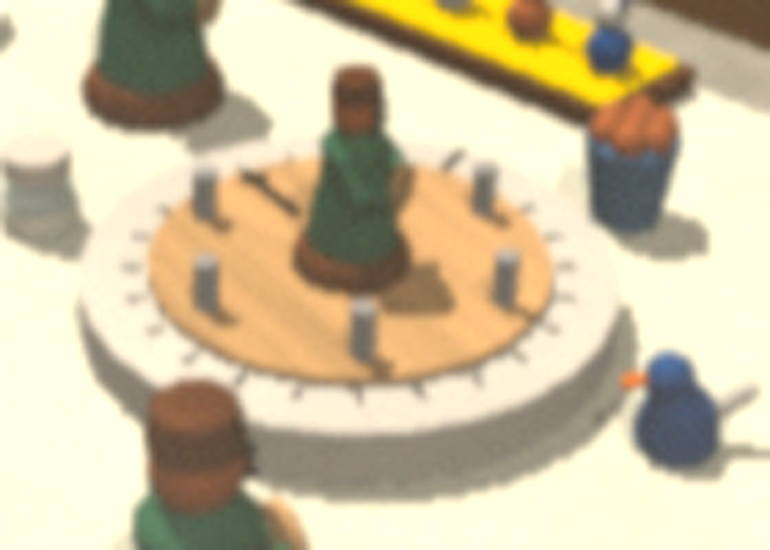

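The top crop shows the wheel centred near (342,267), index tip at (183,234), long line (282,55)–(293,100), so roughly 60° clockwise is needed. The side crop confirms this, with six pegs and the figure in the middle. Next I'll measure it.

```bash
cat >> h.py <<'E'
def wheel(n,im):
    hsv=cv2.cvtColor(im,cv2.COLOR_RGB2HSV); box=np.zeros(im.shape[:2],np.uint8)
    x,y,w,h={"top":(265,145,95,90),"side":(270,165,115,70)}[n]; box[y:y+h,x:x+w]=1
    m=cv2.inRange(hsv,(8,85,60),(25,255,255))*box
    m=cv2.morphologyEx(m,cv2.MORPH_OPEN,np.ones((2,2),np.uint8))
    c=max(cv2.findContours(m,cv2.RETR_EXTERNAL,cv2.CHAIN_APPROX_NONE)[0],key=cv2.contourArea)
    P=np.array([ray(n,p,.042)[:2] for p in cv2.convexHull(c)[:,0]])
    # circle fit
    A=np.c_[2*P,np.ones(len(P))]; s=np.linalg.lstsq(A,(P**2).sum(1),rcond=None)[0]
    return s[:2],np.sqrt(s[2]+s[:2]@s[:2])
def polar(im,c,n="top",z=.042,scale=1):
    # sample darkness on polar grid about c
    th=np.radians(np.arange(-180,180,.5)); r=np.arange(.03,.155,.001)
    K,V=cam(n); g=np.stack([c[0]+r[None]*np.cos(th)[:,None],c[1]+r[None]*np.sin(th)[:,None],np.full((len(th),len(r)),z)],-1)
    q=(g@V[:3,:3].T+V[:3,3])*[1,-1,-1]@K.T; q=(q[...,:2]/q[...,2:]).astype(np.float32)
    gray=cv2.cvtColor(im,cv2.COLOR_RGB2GRAY)
    return np.degrees(th),r,cv2.remap(gray,q[...,0],q[...,1],cv2.INTER_LINEAR).astype(float)
def angle(th,prof,w=4):
    i=prof.argmin(); s=slice(max(0,i-2*w),i+2*w+1); k=np.clip(np.median(prof)-prof[s],0,None)
    k=np.clip(k-.4*k.max(),0,None); return (th[s]*k).sum()/k.sum()
E
python3 - <<'E'
from h import *
for n in("top","side"):
    im=np.load(f"pics/{n}0.npy"); c,r=wheel(n,im); print(n,c,r)
    if n=="top":
        for z0,z1 in((.042,.036),):
            th,rr,g=polar(im,c); idx=angle(th,g[:,(rr>.06)&(rr<.112)].mean(1),8)
            th,rr,g=polar(im,c,z=z1); tg=angle(th,g[:,(rr>.13)&(rr<.145)].mean(1),8); print("index",idx,"target",tg)
o=np.array([250,140]); print([ray("top",np.array(p)/5.5+o,.042) for p in((183,234),(262,247))],[ray("top",np.array(p)/5.5+o,.036) for p in((282,55),(293,100))])
pk=[(373,127),(240,168),(208,305),(313,400),(447,357),(475,220)]
P=[ray("top",np.array(p)/5.5+o,.074)[:2] for p in pk]; print(P,np.mean(P,0))
jar=ray("top",np.array((38,357))/5.5+o,.055); bird=ray("top",np.array((637,213))/5.5+o,.04);print(jar,bird)
s=[(205,174),(205,262),(363,302),(507,256),(485,172)]
print([ray("side",np.array(p)/5.5+[260,150],.074)[:2] for p in s])
E
```

```text
top [ 0.58455698 -0.02234563] 0.11441244663190371
index 74.73301670765838 target 16.286106296938186
side [ 0.58513409 -0.02575163] 0.11492367057016893
[array([0.61115135, 0.08854385, 0.042     ]), array([0.60109649, 0.03468369, 0.042     ])] [array([0.73425625, 0.01866364, 0.036     ]), array([0.70283512, 0.01168429, 0.036     ])]
[array([ 0.67739208, -0.04269928]), array([0.65163001, 0.04692476]), array([0.56021624, 0.06994534]), array([0.49538479, 0.00117356]), array([ 0.52212791, -0.08871712]), array([ 0.61339874, -0.10958173])] [ 0.58669163 -0.02049241]
[0.52859974 0.18674018 0.055     ] [ 0.61926933 -0.22286824  0.04      ]
[array([0.55842403, 0.06720991]), array([0.4939589 , 0.00063339]), array([ 0.52559218, -0.08583958]), array([ 0.61361708, -0.11177807]), array([ 0.67446051, -0.0462103 ])]
```

```bash
python3 - <<'E'
from h import *
print("base",ray("side",(297,282),0),"hat side ray at z=.16,.2,.24",[ray("side",(295,223),z)[:2].round(3) for z in(.16,.2,.24)])
print("hat top ray",[ray("top",(358,258),z)[:2].round(3) for z in(0,.16,.2,.24)])
C=np.array([.5857,-.0222]);a=np.radians(166.5);u=np.array([np.cos(a),np.sin(a)]);t=np.array([np.sin(a),-np.cos(a)])
g=C+.1*u-.036*t; print("goal",g)
from rig import readout; s=readout.observe(); R=s["tool_rot"]; p=s["position"]
d=R.T@(np.r_[g,.248]-p); print("delta tool mm",d*1e3,"turn z deg", np.degrees(np.arctan2((R.T@np.r_[t,0])[1],(R.T@np.r_[t,0])[0]))-90)
E
```

```text
base [ 0.30567565 -0.19134081  0.        ] hat side ray at z=.16,.2,.24 [array([ 0.325, -0.168]), array([ 0.289, -0.207]), array([ 0.253, -0.245])]
hat top ray [array([ 0.318, -0.19 ]), array([ 0.336, -0.172]), array([ 0.341, -0.167]), array([ 0.345, -0.163])]
goal [ 0.48005897 -0.03386078]
delta tool mm [-4.70490758e+02 -4.48315748e+02  2.17861958e-01] turn z deg -2.7033215417849448
```

Emit:
arm_command(
  rows="1 -23.5 -22.4 0 0 0 0; 1 -23.5 -22.4 0 0 0 0; 1 -23.5 -22.4 0 0 0 0; 1 -23.5 -22.4 0 0 0 0; 1 -23.5 -22.4 0 0 0 0",
  squeeze=20,
)

```text
time_s: 0.52
position: [0.2353, 0.3863, 0.248]
tool_rot: [[-0.96, 0.279, -0.0], [0.279, 0.96, -0.001], [0.0, -0.001, -1.0]]
ft_force: [1.0, -0.3, -0.0]
grip_width: 0.0254
```

Emit:
arm_command(
  rows="1 -23.5 -22.4 0 0 0 0; 1 -23.5 -22.4 0 0 0 0; 1 -23.5 -22.4 0 0 0 0; 1 -23.5 -22.4 0 0 0 0; 1 -23.5 -22.4 0 0 0 0",
)

```text
time_s: 0.93
position: [0.3169, 0.246, 0.2482]
tool_rot: [[-0.96, 0.279, -0.0], [0.279, 0.96, -0.0], [0.0, -0.0, -1.0]]
ft_force: [1.4, 0.7, 0.3]
grip_width: -0.0001
```

Emit:
arm_command(
  rows="1 -23.5 -22.4 0 0 0 0; 1 -23.5 -22.4 0 0 0 0; 1 -23.5 -22.4 0 0 0 0; 1 -23.5 -22.4 0 0 0 0; 1 -23.5 -22.4 0 0 0 0",
)

```text
time_s: 1.35
position: [0.3986, 0.1056, 0.2482]
tool_rot: [[-0.96, 0.279, -0.0], [0.279, 0.96, 0.0], [0.0, -0.0, -1.0]]
ft_force: [0.5, 0.3, -0.3]
grip_width: -0.0004
```

Emit:
arm_command(
  rows="1 -23.5 -22.4 0 0 0 0; 1 -23.5 -22.4 0 0 0 0; 1 -23.5 -22.4 0 0 0 0; 1 -23.5 -22.4 0 0 0 0; 1 -23.5 -22.4 0 0 0 0",
)

```text
time_s: 1.77
position: [0.4802, -0.0348, 0.2481]
tool_rot: [[-0.96, 0.279, -0.001], [0.279, 0.96, 0.0], [0.001, 0.0, -1.0]]
ft_force: [0.4, 1.2, 0.3]
grip_width: 0.0002
```

Emit:
arm_command(
  rows="1 0 0 30 0 0 -2.7; 1 0 0 30 0 0 0; 1 0 0 30 0 0 0; 1 0 0 0 0 0 0",
)

```text
time_s: 2.1
position: [0.4773, -0.0327, 0.1537]
tool_rot: [[-0.972, 0.234, -0.01], [0.234, 0.972, 0.003], [0.01, 0.001, -1.0]]
ft_force: [-1.3, -0.4, -1.0]
grip_width: 0.0002
```

```bash
python3 - <<'E'
from h import *
from rig import readout
s=readout.observe(); print(s["time_s"],s["position"],s["tool_rot"].round(3).tolist(),s["ft_force"],s["grip_width"])
A=eyes.get_image("top");B=eyes.get_image("side")
np.save("pics/t1.npy",A)
f=lambda a:cv2.convertScaleAbs(cv2.resize(a,None,fx=4,fy=4,interpolation=cv2.INTER_CUBIC),alpha=1.5)[...,::-1]
cv2.imwrite("pics/c3.png",np.hstack([f(A[140:260,260:360]),f(B[120:240,260:360])]))
E
```

```text
2.1 [ 0.47729794 -0.03268373  0.15370378] [[-0.972, 0.234, -0.01], [0.234, 0.972, 0.003], [0.01, 0.001, -1.0]] [-1.33469381 -0.43362921 -1.00919001] 0.00015906360934907443
```

View pics/c3.png

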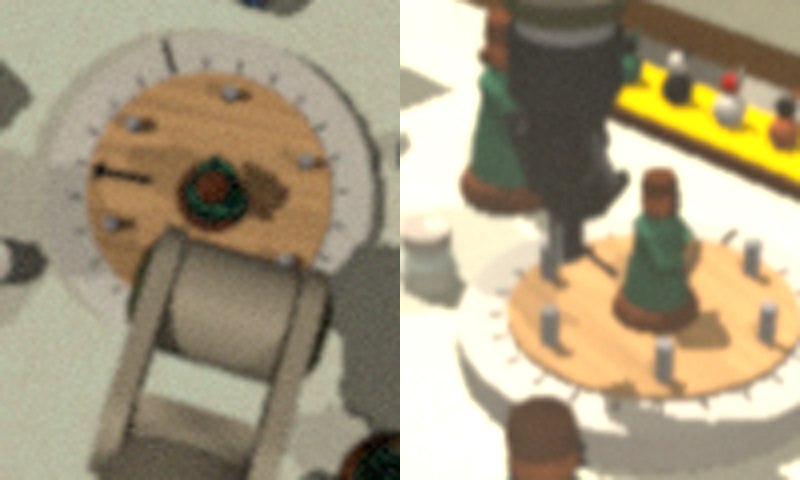

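Top part: index still points left, all six pegs (five visible) unmoved. Side part: fingertip hangs over the gap between two near pegs, clear of the figure. I'll descend.

Emit:
arm_command(
  rows="1 0 0 20 0 0 0; 1 0 0 20 0 0 0; 1 0 0 20 0 0 0; 1 0 0 15 0 0 0; 1 0 0 10 0 0 0",
)

```text
time_s: 2.62
position: [0.4807, -0.0334, 0.0741]
tool_rot: [[-0.972, 0.233, 0.002], [0.233, 0.972, -0.001], [-0.002, -0.0, -1.0]]
ft_force: [0.5, 1.0, 0.7]
grip_width: -0.0001
```

Emit:
arm_command(
  rows="1 0 0 5 0 0 0; 1 0 0 0 0 0 0; 1 0 0 0 0 0 0",
)

```text
time_s: 2.87
position: [0.4806, -0.0334, 0.0696]
tool_rot: [[-0.972, 0.233, 0.002], [0.233, 0.972, -0.001], [-0.002, -0.0, -1.0]]
ft_force: [0.1, 0.6, -0.1]
grip_width: 0.0001
```

Emit:
arm_command(
  rows="1 0 3 0 0 0 0; 1 0 3 0 0 0 0; 1 0 3 0 0 0 0; 1 0 2 0 0 0 0; 1 0 1.5 0 0 0 0",
)

```text
time_s: 3.28
position: [0.4829, -0.0207, 0.0685]
tool_rot: [[-0.972, 0.233, 0.0], [0.233, 0.972, -0.0], [-0.0, 0.0, -1.0]]
ft_force: [0.2, -0.1, 0.4]
grip_width: -0.0
```

Emit:
arm_command(
  rows="1 0.1 0.8 0 0 0 0.4; 1 0.3 1.4 0 0 0 0.8; 1 0.4 2.1 0 0 0 1.2; 1 0.53 2.62 0 0 0 1.5; 1 0.53 2.62 0 0 0 1.5",
)

```text
time_s: 3.7
position: [0.4834, -0.0113, 0.0683]
tool_rot: [[-0.945, 0.326, -0.0], [0.326, 0.945, -0.0], [0.0, -0.0, -1.0]]
ft_force: [-0.2, -1.4, 0.1]
grip_width: -0.0004
```

Emit:
arm_command(
  rows="1 0.53 2.62 0 0 0 1.5; 1 0.53 2.62 0 0 0 1.5; 1 0.53 2.62 0 0 0 1.5; 1 0.53 2.62 0 0 0 1.5; 1 0.53 2.62 0 0 0 1.5",
)

```text
time_s: 4.12
position: [0.4854, 0.0019, 0.0682]
tool_rot: [[-0.895, 0.447, -0.001], [0.447, 0.895, 0.0], [0.001, -0.001, -1.0]]
ft_force: [-0.7, -0.9, 0.2]
grip_width: 0.0
```

Emit:
arm_command(
  rows="1 0.53 2.62 0 0 0 1.5; 1 0.53 2.62 0 0 0 1.5; 1 0.4 2.1 0 0 0 1.2; 1 0.3 1.4 0 0 0 0.8; 1 0.1 0.7 0 0 0 0.4",
)

```text
time_s: 4.53
position: [0.4885, 0.0111, 0.0682]
tool_rot: [[-0.849, 0.528, -0.001], [0.528, 0.849, 0.0], [0.001, -0.0, -1.0]]
ft_force: [-1.1, -0.2, 0.4]
grip_width: -0.0003
```

```bash
cat >> h.py <<'E'
def look(k):
    from rig import readout
    s=readout.observe(); A=eyes.get_image("top");B=eyes.get_image("side"); np.save(f"pics/t{k}.npy",A)
    f=lambda a:cv2.convertScaleAbs(cv2.resize(a,None,fx=4,fy=4,interpolation=cv2.INTER_CUBIC),alpha=1.5)[...,::-1]
    cv2.imwrite(f"pics/look{k}.png",np.hstack([f(A[140:260,260:360]),f(B[120:240,260:360])]))
    C=np.array([.5857,-.0222]); th,r,g=polar(A,C); p=g[:,(r>.06)&(r<.112)].mean(1)
    print("index cand",angle(th,np.where((th>0)&(th<85),p,200),8))
    th,r,g=polar(A,C,z=.036); p=g[:,(r>.13)&(r<.145)].mean(1); print("target",angle(th,np.where((th>5)&(th<25),p,200),8))
    v=s["position"][:2]-C; u=s["tool_rot"][:2,0]; t=s["tool_rot"][:2,1]
    print("t",s["time_s"],"peg angle of tool",np.degrees(np.arctan2(u[1],u[0])),"r",v@u,"d",-v@t,"z",s["position"][2],"F",s["ft_force"].round(1))
E
python3 -c "from h import *; look(2)"
```

```text
index cand 62.95921798842511
target 16.49276950238207
t 4.5333 peg angle of tool 148.1454499184097 r 0.10012668718311468 d 0.023015818881565953 z 0.06821438197830061 F [-1.1 -0.2  0.4]
```

View pics/look2.png

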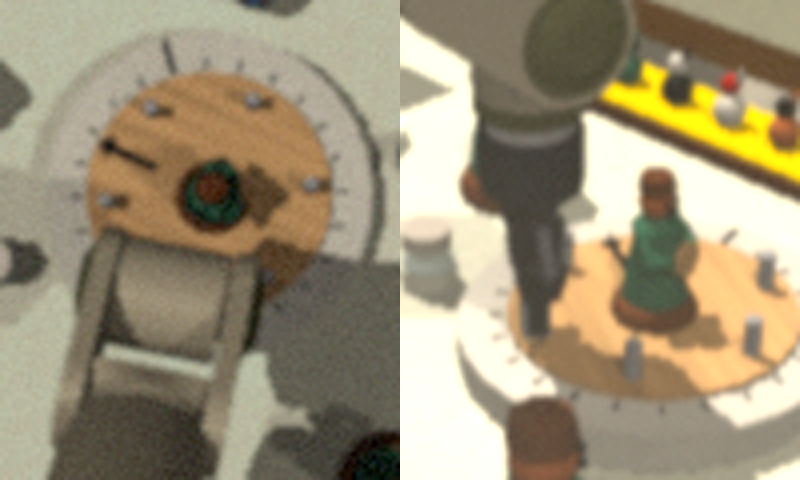

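Top: index now at (105,147) in the crop, about 63°. The figure stands centred and the finger pushes the near peg. Side: finger on the peg, figure upright with a clear gap. I'll continue about 40°.

Emit:
arm_command(
  rows="1 0.1 0.8 0 0 0 0.4; 1 0.3 1.4 0 0 0 0.8; 1 0.4 2.1 0 0 0 1.2; 1 0.53 2.62 0 0 0 1.5; 1 0.53 2.62 0 0 0 1.5",
)

```text
time_s: 5.05
position: [0.4924, 0.02, 0.0683]
tool_rot: [[-0.795, 0.606, -0.0], [0.606, 0.795, 0.0], [0.0, -0.0, -1.0]]
ft_force: [-1.9, -0.2, 0.5]
grip_width: 0.0003
```

Emit:
arm_command(
  rows="1 0.53 2.62 0 0 0 1.5; 1 0.53 2.62 0 0 0 1.5; 1 0.53 2.62 0 0 0 1.5; 1 0.53 2.62 0 0 0 1.5; 1 0.53 2.62 0 0 0 1.5",
)

```text
time_s: 5.47
position: [0.4989, 0.0318, 0.0683]
tool_rot: [[-0.709, 0.705, -0.0], [0.705, 0.709, 0.0], [0.0, -0.0, -1.0]]
ft_force: [-1.9, -1.3, -0.4]
grip_width: 0.0001
```

Emit:
arm_command(
  rows="1 0.53 2.62 0 0 0 1.5; 1 0.53 2.62 0 0 0 1.5; 1 0.53 2.62 0 0 0 1.5; 1 0.53 2.62 0 0 0 1.5; 1 0.53 2.62 0 0 0 1.5",
)

```text
time_s: 5.88
position: [0.5067, 0.0426, 0.0683]
tool_rot: [[-0.611, 0.791, -0.001], [0.791, 0.611, 0.0], [0.0, -0.0, -1.0]]
ft_force: [-0.9, 0.2, 0.2]
grip_width: -0.0
```

Emit:
arm_command(
  rows="1 0.53 2.62 0 0 0 1.5; 1 0.53 2.62 0 0 0 1.5; 1 0.4 2.1 0 0 0 1.2; 1 0.3 1.4 0 0 0 0.8; 1 0.1 0.7 0 0 0 0.4",
)

```text
time_s: 6.3
position: [0.5135, 0.0495, 0.0683]
tool_rot: [[-0.535, 0.845, -0.0], [0.845, 0.535, 0.0], [0.0, -0.0, -1.0]]
ft_force: [-2.2, -0.4, 0.0]
grip_width: 0.0001
```

```bash
python3 -c "from h import *; look(3)"
```

```text
index cand 38.131791444780895
target 16.489045362462406
t 6.3 peg angle of tool 122.3508865902644 r 0.0992497420906933 d 0.022615838761793714 z 0.06829562850249137 F [-2.2 -0.4  0. ]
```

View pics/look3.png

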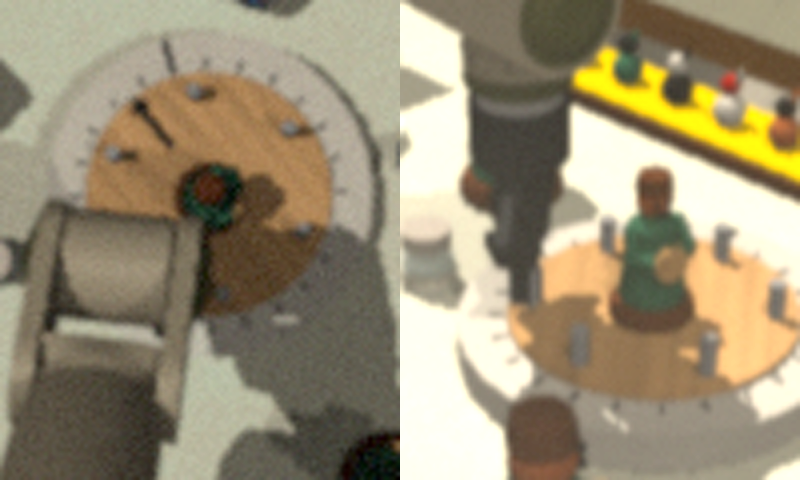

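Top: index tip at (138,103), about 38°; long line at (168,55); figure still centred and upright. I'll turn about 18° more and then look again.

Emit:
arm_command(
  rows="1 0.1 0.8 0 0 0 0.4; 1 0.3 1.4 0 0 0 0.8; 1 0.4 2.1 0 0 0 1.2; 1 0.53 2.62 0 0 0 1.5; 1 0.53 2.62 0 0 0 1.5",
)

```text
time_s: 6.82
position: [0.5208, 0.056, 0.0683]
tool_rot: [[-0.452, 0.892, -0.0], [0.892, 0.452, 0.0], [0.0, -0.0, -1.0]]
ft_force: [-0.7, 0.2, 0.5]
grip_width: 0.0003
```

Emit:
arm_command(
  rows="1 0.53 2.62 0 0 0 1.5; 1 0.53 2.62 0 0 0 1.5; 1 0.53 2.62 0 0 0 1.5; 1 0.53 2.62 0 0 0 1.5; 1 0.53 2.62 0 0 0 1.5",
)

```text
time_s: 7.23
position: [0.5317, 0.0638, 0.0683]
tool_rot: [[-0.332, 0.943, -0.0], [0.943, 0.332, 0.0], [0.0, -0.0, -1.0]]
ft_force: [-1.9, 1.1, 0.4]
grip_width: -0.0001
```

Emit:
arm_command(
  rows="1 0.53 2.62 0 0 0 1.5; 1 0.4 2.1 0 0 0 1.2; 1 0.4 1.7 0 0 0 1; 1 0.3 1.4 0 0 0 0.8; 1 0.1 0.7 0 0 0 0.4",
)

```text
time_s: 7.65
position: [0.5394, 0.0679, 0.0683]
tool_rot: [[-0.251, 0.968, 0.0], [0.968, 0.251, 0.0], [0.0, 0.0, -1.0]]
ft_force: [-1.6, 1.2, 0.2]
grip_width: -0.0004
```

Emit:
arm_command(
  rows="1 0 0 0 0 0 0; 1 0 0 0 0 0 0",
)

```text
time_s: 7.82
position: [0.5394, 0.0677, 0.0684]
tool_rot: [[-0.252, 0.968, 0.001], [0.968, 0.252, -0.0], [-0.0, 0.001, -1.0]]
ft_force: [0.2, -0.1, -1.1]
grip_width: -0.0002
```

```bash
python3 -c "from h import *; look(4)"
```

```text
index cand 20.50239860141078
target 16.542117767758313
t 7.8167 peg angle of tool 104.60240634636625 r 0.09867422152214536 d 0.02211262990328317 z 0.06839415709921855 F [ 0.2 -0.1 -1.1]
```

View pics/look4.png

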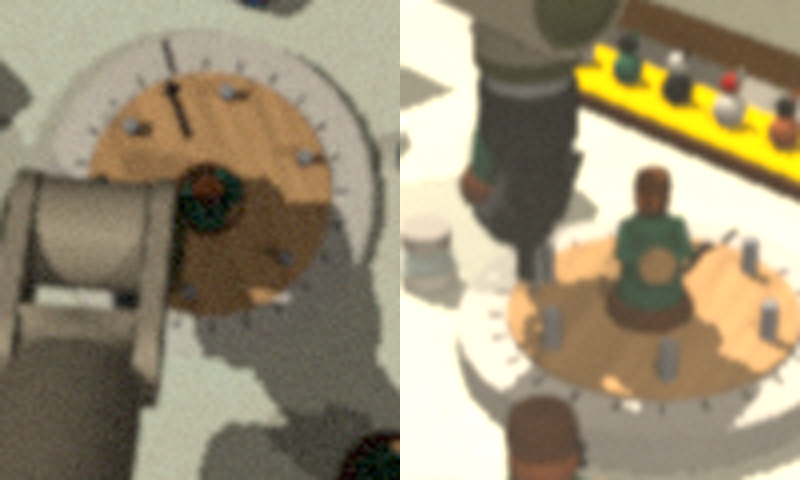

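```bash
cat >> h.py <<'E'
def fine(k,N=8):
    acc=np.mean([eyes.get_image("top").astype(float) for _ in range(N)],0).astype(np.uint8); np.save(f"pics/f{k}.npy",acc)
    C,rad=wheel("top",acc); print("fit C",C,rad)
    for c in(np.array([.5857,-.0222]),np.array([.5845,-.0215]),np.array([.5867,-.0205])):
        o=[]
        for z,a,b in((.042,.055,.10),(.042,.095,.113),(.036,.122,.134),(.036,.134,.150)):
            th,r,g=polar(acc,c,z=z); p=g[:,(r>a)&(r<b)].mean(1); m=(th>4)&(th<29); o.append(angle(th[m],p[m],8))
        print(c,"shaft,tip,line in,line out",np.round(o,2))
E
python3 -c "from h import *; fine(1)"
```

```text
fit C [ 0.58567814 -0.0220407 ] 0.11340058543334611
[ 0.5857 -0.0222] shaft,tip,line in,line out [20.67 20.18 16.52 16.31]
[ 0.5845 -0.0215] shaft,tip,line in,line out [19.9  19.62 16.09 15.91]
[ 0.5867 -0.0205] shaft,tip,line in,line out [19.76 19.46 15.88 15.75]
```

Emit:
arm_command(
  rows="1 0.1 0.7 0 0 0 0.4; 1 0.3 1.4 0 0 0 0.8; 1 0.3 1.4 0 0 0 0.8; 1 0.2 1.05 0 0 0 0.6; 1 0.1 0.7 0 0 0 0.4",
)

```text
time_s: 8.73
position: [0.5441, 0.0701, 0.0683]
tool_rot: [[-0.2, 0.98, -0.0], [0.98, 0.2, 0.0], [0.0, -0.0, -1.0]]
ft_force: [-1.5, -0.0, 0.9]
grip_width: 0.0002
```

Emit:
arm_command(
  rows="1 0 0 0 0 0 0; 1 0 0 0 0 0 0",
)

```text
time_s: 8.9
position: [0.5442, 0.07, 0.0683]
tool_rot: [[-0.201, 0.98, 0.0], [0.98, 0.201, -0.0], [-0.0, 0.0, -1.0]]
ft_force: [-0.4, -0.4, 0.2]
grip_width: 0.0002
```

```bash
python3 -c "from h import *; fine(2)"
```

```text
fit C [ 0.5855462  -0.02173485] 0.11349842382219985
[ 0.5857 -0.0222] shaft,tip,line in,line out [17.71 17.29 16.46 16.32]
[ 0.5845 -0.0215] shaft,tip,line in,line out [16.99 16.73 16.03 15.92]
[ 0.5867 -0.0205] shaft,tip,line in,line out [16.74 16.55 15.85 15.76]
```

Emit:
arm_command(
  rows="1 0 0.4 0 0 0 0.2; 1 0.1 0.5 0 0 0 0.3; 1 0 0.4 0 0 0 0.2; 1 0 0 0 0 0 0; 1 0 0 0 0 0 0",
)

```text
time_s: 9.72
position: [0.5453, 0.0704, 0.0683]
tool_rot: [[-0.189, 0.982, -0.0], [0.982, 0.189, 0.0], [0.0, -0.0, -1.0]]
ft_force: [-1.5, 0.6, -0.2]
grip_width: -0.0002
```

```bash
python3 -c "from h import *; fine(3)"
```

```text
fit C [ 0.58499033 -0.02255212] 0.11377807394216377
[ 0.5857 -0.0222] shaft,tip,line in,line out [17.11 16.58 16.46 16.3 ]
[ 0.5845 -0.0215] shaft,tip,line in,line out [16.38 16.03 16.01 15.89]
[ 0.5867 -0.0205] shaft,tip,line in,line out [16.12 15.83 15.85 15.74]
```

The tip and long line now agree to about 0.1°. I'll back off, lift, and check.

Emit:
arm_command(
  rows="1 0 -1 0 0 0 0; 1 0 -3 0 0 0 0; 1 0 -4 0 0 0 0; 1 0 -4 0 0 0 0; 1 0 0 0 0 0 0",
)

```text
time_s: 10.53
position: [0.5327, 0.068, 0.0683]
tool_rot: [[-0.189, 0.982, -0.001], [0.982, 0.189, -0.0], [0.0, -0.001, -1.0]]
ft_force: [-0.3, -0.1, -0.1]
grip_width: 0.0001
```

Emit:
arm_command(
  rows="1 0 0 -10 0 0 0; 1 0 0 -20 0 0 0; 1 0 0 -25 0 0 0; 1 0 0 -25 0 0 0; 1 0 0 -25 0 0 0",
)

```text
time_s: 10.95
position: [0.5335, 0.0681, 0.1753]
tool_rot: [[-0.189, 0.982, 0.001], [0.982, 0.189, -0.0], [-0.0, 0.001, -1.0]]
ft_force: [-0.0, -0.2, -0.1]
grip_width: 0.0002
```

Emit:
arm_command(
  rows="1 10 -15 -20 0 0 0; 1 15 -20 -20 0 0 0; 1 15 -20 0 0 0 0; 1 10 -10 0 0 0 0; 1 0 0 0 0 0 0",
)

```text
time_s: 11.37
position: [0.4583, 0.1061, 0.214]
tool_rot: [[-0.191, 0.982, 0.0], [0.982, 0.191, 0.0], [0.0, 0.0, -1.0]]
ft_force: [0.4, 0.9, 0.8]
grip_width: 0.0002
```

```bash
python3 -c "from h import *; look(5); fine(4)"
```

```text
index cand 17.02318777187297
target 16.510134190662566
t 11.3667 peg angle of tool 100.98670228056852 r 0.15021452082997788 d 0.100595859019213 z 0.21402331557023427 F [0.4 0.9 0.8]
fit C [ 0.58467856 -0.02236225] 0.1144481380479909
[ 0.5857 -0.0222] shaft,tip,line in,line out [17.12 16.58 16.44 16.3 ]
[ 0.5845 -0.0215] shaft,tip,line in,line out [16.39 16.03 15.99 15.9 ]
[ 0.5867 -0.0205] shaft,tip,line in,line out [16.14 15.83 15.84 15.73]
```

View pics/look5.png

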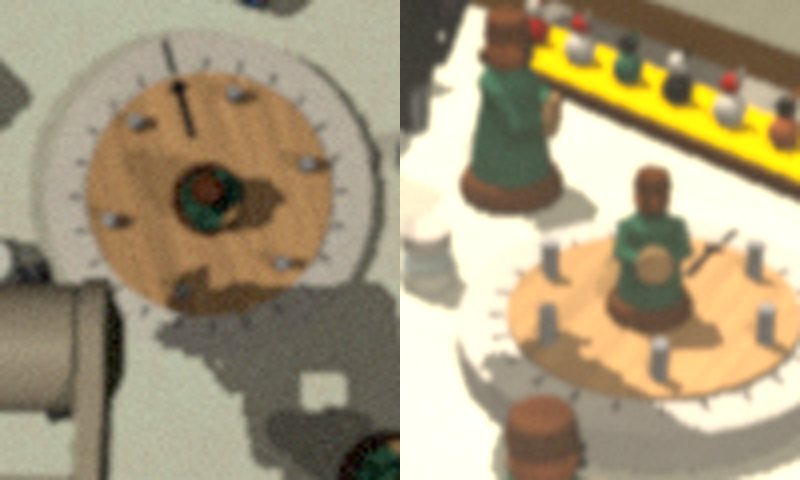

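The long line (165,42)–(174,72) and the arrow (178,87)–(192,137) run on as one line. The figure is upright in the middle, and the gripper is high and clear.

```bash
python3 -c "
from rig import env,readout
print(readout.observe()['ft_force']); env.close_job()"
```

```text
[0.16297705 0.07681033 1.09348212]
the job is handed in; nothing more can be done
```

I turned the wheel about 60° clockwise by pushing one peg with the closed fingers, then backed off, lifted clear and handed the job in. It took about 12 s of the 51 s allowed.

- **Alignment:** after the fingers were clear, the arrow tip and the inner end of the long line agreed within about 0.15°. The arrow's shaft read 0.3–0.7° further counter-clockwise, depending on which wheel centre I assumed. I trusted the tip and made no further correction. A rough check from the peg positions agreed only to about 1°.
- **Figure and surroundings:** the figure was still standing in the middle of the wheel, and the readings after contact stayed near 2 N. The gripper kept clear of the figure and nothing else was touched. I checked the figure in the final pictures but did not measure the other objects again.

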